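# Let a prize ball out of the stall's ball dispenser

### The job

With a fingertip, press the red paddle of the ball dispenser all the way down so that the yellow lid lifts, and keep it down until the pink ball has rolled out and settled in the blue tray. Then let the paddle come up slowly, following it all the way with the finger over a few seconds, so that the lid settles shut without slamming, and move clear. Only the paddle is pressed: do not touch the lid or the ball, and leave the clay dolls and the pot standing where they are.

Things in the scene. Friction and masses are not known exactly. Their poses are not given: they have to be found in the camera images.
- dispenser: wooden tabletop ball dispenser, fixed to the counter. Origin at the counter surface, at the middle of the machine; the tray lies on its -y side, the lever sticks out on its +y side, z is up. Housing 118 mm wide in x (x -59 to 59), from y -70 to 100, hopper with clear see-through walls above it (70 mm wide, lid top 152 mm above the counter); the blue tray and its chute take y -253 to -85, x -66 to 66, walls 46 to 56 mm high. Beyond y = 120 mm only the lever sticks out
- lever_pivot (a point): the fixed axis on which the lever turns, at (0, 85, 45) mm in the dispenser's frame; the axis runs along the dispenser's x
- paddle (a point): centre of the upper face of the red paddle at the lever's free end, where to press; it moves with the lever. The paddle is a flat plate 46 mm (dispenser x) by 44 mm, 6 mm thick. At rest the point is at (0, 231, 81) mm in the dispenser's frame and the plate slopes up 0.22 rad away from the machine; fully pressed it is at (0, 235, 35) mm, 46 mm lower, nearly level. The lid's weight brings it back up: pressing takes about 4 N, more only against the stop at the bottom
- lever (a joint): lever angle in rad: 0 at rest (paddle up), 0.31 fully pressed (stop)
- lid (a joint): lid angle in rad: 0 shut, about 1.02 wide open. Linked to the lever: lid = 3.3 x lever, both ways. It has no damper or catch: it falls shut by its own weight as fast as the paddle is let up, and slams if the paddle is let go
- lid_panel: the hinged lid, clear top 96 by 136 mm with a yellow rim and a yellow lip hanging 76 mm down over the hopper's mouth; origin on its hinge, at (0, 50, 152) mm in the dispenser's frame. Open, its lip swings out towards the dispenser's -y side and up to about 270 mm above the counter; not to be touched
- ball_center (a point): centre of the pink wooden ball, 40 mm across. It waits in the hopper behind the lid's lip, at about (0, -60, 95) mm in the dispenser's frame, and rolls out by itself down the chute into the tray when the lid is raised past about 0.4 rad; lying in the tray its centre is about 26 mm above the counter
- tray (a point): centre of the floor of the blue tray, at (0, -190, 6) mm in the dispenser's frame; flat floor about 110 by 105 mm
- doll_pink: loose painted clay doll, 85 mm tall, skirt 48 mm across, pink skirt, green top; origin at the centre of its underside. A bystander: leave it alone
- doll_yellow: loose painted clay doll, 85 mm tall, skirt 48 mm across, yellow skirt, red top; origin at the centre of its underside. A bystander: leave it alone
- doll_green: loose painted clay doll, 85 mm tall, skirt 48 mm across, green skirt, orange top; origin at the centre of its underside. A bystander: leave it alone
- pot: loose terracotta pot, 52 mm across at the rim and 55 mm tall; origin at the centre of its underside. A bystander: leave it alone

How it is judged:
By the outcome, as a careful person would: the job done as asked, in the order asked, and still so for the second after the job is handed in, with the robot touching nothing.
It also fails if it takes over 45 s, if anything falls off the work surface, if the arm or the gripper's body presses on something with over 40 N, if the wrist force passes 120 N, or if a joint passes its speed limit or range.

### The arm

A 6-joint arm with a two-finger parallel gripper is mounted at the origin on the work surface. World frame = base frame: x ahead of the robot, y to its left, z up, the work surface at z = 0. Lengths are in mm, angles in degrees, forces in N, time in s.
With the tool pointing down it reaches from about 300 to 850 mm from the base axis. Payload 4.2 kg.
Tool frame: the origin (TCP) lies at the very end of the fingers, on their centre line; the grasp point (between the pads) lies 19 mm behind it (env.grasp_offset is the distance from the TCP to the grasp point, in mm); z points along the fingers, y is the line along which they close (so a half turn about z gives the same grasp; the last joint's range is limited). The gripper opens to 91 mm and grips with 3 to 60 N. Pads are 32 mm wide; open, the fingers measure 118 mm over their backs; the gripper's body (76 mm by 178 mm) begins 60 mm behind the grasp point.
Start: joints at [63.255, 18.312, 89.639, -0, 72.044, -1.146], TCP at [248.452, 518.57, 213.976] pointing down, gripper open.
Joint ranges: [-177.97, 177.97], [-48.28, 115.42], [12.27, 149.76], [-77.06, 257.06], [2.81, 150.46], [-146.56, 146.56]. Speed limits (degrees/s): [147.25, 147.25, 180, 180, 180, 180].

### API

Orientations are given as [roll, pitch, yaw] about the fixed x, y, z axes, in that order (R = Rz(yaw) Ry(pitch) Rx(roll)).
In Python, from workcell import env gives the robot as it stands. The module is installed in compiled form; this text tells all that it offers.
- The arm moves only by the tool send_rows, never from a script. Its argument "motion" is a list of rows, each an object of numbers: "tx", "ty", "tz": the shift along the tool's x, y, z in units of 500 mm (1.0 is 500 mm); "rx", "ry", "rz": the turn, a rotation vector about the tool's x, y, z in units of 30 degrees (1.0 is 30 degrees); "gripper": the closure, from -1 (fully open) to 1 (shut). In form: [{"tx": .., "ty": .., "tz": .., "rx": .., "ry": .., "rz": .., "gripper": ..}, ...]. A call has 1 to 12 rows; each row shifts and turns the commanded pose from where the row before left it, along the tool's axes as they then stand; what a row does not reach is not made up. A row lasts 1/8 s, in which the tool goes at most 62.5 mm and 10.7 degrees, less where a joint would pass 70% of its speed; a pose out of reach is approached as far as the arm can. A call with a number of a shift or a turn outside -1 to 1 is refused whole. A call with a gripper value outside its range is refused whole. The fingers move at their own pace and stop on an object; "grip_force" is the grip in N (left out, the last holds). Time passes only in rows, so rows that do not move let the fingers close. It gives the time, the measured TCP pose, the force, the opening and the grip force at its end, in the units of the state.
- env.state(): the state, without advancing time (a new reading comes with each control period).
- env.grab_frame(name): name is "scene" or "side" or "wrist"; returns a dict with "frame" (420x560x3 uint8, red, green, blue), "vertical_fov" (degrees; the focal length in pixels is half the picture's height over the tangent of half this angle, whatever the lens; pixels are square), "cx", "cy" (the principal point, pixels), "k1" (the pictures are not rectified: a ray, as slopes to the right and down, at radius r is drawn at 1 + k1 r^2 times it, then the intrinsics apply), "rvec" (rotation vector, rad) and "tvec" (3), from world to camera coordinates, as OpenCV has them; the wrist camera has in their place "T_tool_cam" (4x4, takes a point from camera to tool coordinates, whose origin is the TCP and whose axes are the flange's). Camera axes: x right, y down, z forward; pixel columns grow to the right and rows downward; lengths in mm; the calibration is good to about 2 mm. A picture is of the moment at which its call begins: read the wrist's pose just before it. There is no depth.
- env.job_done(): hands the job in; it is judged then, once.
The state is a dict: "time_s": time; "qpos": joint angles; "qvel": joint speeds; "effort": joint torques, N m; "ee_pos": TCP position; "ee_rot": TCP orientation; "force": force on the tool from outside, world axes, zero at the start; "torque": the same for the moment, N m; "gripper_width": finger opening in mm; "gripper_force": force on a finger pad.
Only numpy, scipy, OpenCV 4.12 (cv2) and the standard library are available. Lean on these libraries where they do the work, as an engineer would, in place of code of your own. Each camera call takes 0.05 s, during which the arm holds its last target. There are 200 camera calls.

## Working session

There is one attempt and no reset: what is moved stays moved. The work goes in short steps, Python scripts to look and compute and a tool call to move; the robot and the scene stay as the last step left them, time stands still between calls to the robot, and variables do not carry over. Pictures are saved under pics/ and viewed, at most 10 in all, crops included, and the job is handed in when it is done.

Besides the shell and the picture viewer there is one more tool, called as name(argument=value, ...), one argument or row to a line, values as JSON. send_rows: Moves the arm, as the interface text tells. Shifts and turns lie within -1 to 1; 1 stands for 500 mm of shift or 30 degrees of turn. Its arguments: {"type":"object","properties":{"motion":{"type":"array"},"grip_force":{"type":"number"}},"required":["motion"]}

```bash
mkdir -p pics
cat > h.py <<'E'
import numpy as np, cv2
from workcell import env
def cam(f):
    im=f["frame"]; F=im.shape[0]/2/np.tan(np.radians(f["vertical_fov"]/2))
    R=cv2.Rodrigues(np.array(f["rvec"],float))[0]; t=np.array(f["tvec"],float).ravel()
    K=np.array([[F,0,f["cx"]],[0,F,f["cy"]],[0,0,1]]); return R,t,K,np.array([f["k1"],0,0,0.])
def ray(c,uv):
    R,t,K,d=c; p=cv2.undistortPoints(np.array([[uv]],float),K,d).ravel()
    return -R.T@t, R.T@np.array([p[0],p[1],1])
def plane(c,uv,z):
    o,v=ray(c,uv); return o+v*(z-o[2])/v[2]
def proj(c,P):
    R,t,K,d=c; return cv2.projectPoints(np.array(P,float).reshape(-1,3),R,t,K,d)[0].reshape(-1,2)
E
python3 - <<'E'
from h import *
import pickle
D={}
for n in("scene","side"):
    f=env.grab_frame(n); D[n]=f; cv2.imwrite(f"pics/{n}0.png",f["frame"][:,:,::-1])
pickle.dump(D,open("d0.pkl","wb"))
s=env.state(); print(s["time_s"],s["ee_pos"],s["ee_rot"],s["gripper_width"])
E
```

```text
0.1 [248.24631261 518.15094358 213.21025319] [-1.79908615e+02 -1.43286551e-03  1.54400101e+02] 91.1384990229986
```

View pics/scene0.png

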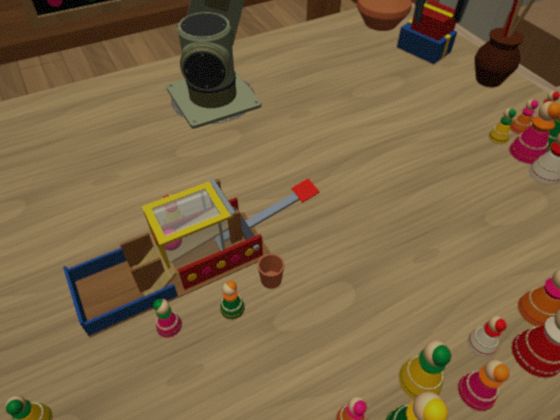

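View pics/side0.png

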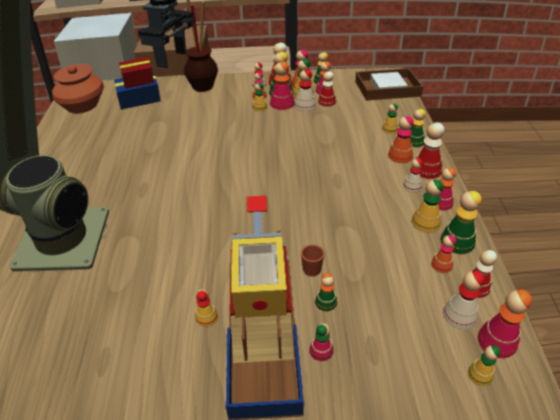

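The scene view shows the paddle at (305,190), the lid around (187,212) and the tray at lower left. The side view shows the paddle at (257,204), the lid around (259,268) and the tray at the bottom. The pot and dolls are well away from the paddle.

Run:
```python
from h import *
import pickle
D=pickle.load(open("d0.pkl","rb"))
C={n:cam(D[n]) for n in D}
box={"scene":(285,172,325,210),"side":(240,190,275,216)}
lid={"scene":(135,175,240,250),"side":(225,230,292,320)}
def mask(n,lo,hi,b):
    h=cv2.cvtColor(D[n]["frame"],cv2.COLOR_RGB2HSV); m=cv2.inRange(h,lo,hi)
    if lo[0]==0: m|=cv2.inRange(h,(172,)+lo[1:],(180,)+hi[1:])
    k=np.zeros_like(m); k[b[1]:b[3],b[0]:b[2]]=1; return m*k
uv={}
for n in D:
    m=mask(n,(0,150,90),(8,255,255),box[n]); M=cv2.moments(m,True); uv[n]=(M["m10"]/M["m00"],M["m01"]/M["m00"])
    print(n,"paddle",uv[n],M["m00"], plane(C[n],uv[n],80))
    y=mask(n,(20,130,90),(34,255,255),lid[n]); c=max(cv2.findContours(y,cv2.RETR_EXTERNAL,cv2.CHAIN_APPROX_NONE)[0],key=cv2.contourArea)
    q=cv2.approxPolyDP(cv2.convexHull(c),6,True).reshape(-1,2)
    for p in q: print(p,plane(C[n],p,152).round(0))
    print("cam",ray(C[n],(0,0))[0])
a=[ray(C[n],uv[n]) for n in D]
A=sum(np.eye(3)-np.outer(v,v)/(v@v) for o,v in a); b=sum((np.eye(3)-np.outer(v,v)/(v@v))@o for o,v in a)
print("paddle",np.linalg.solve(A,b))
```

```text
scene paddle (304.9761904761905, 189.73544973544975) 378.0 [490.57576149   8.88197547  80.        ]
[208 181] [ 442. -178.  152.]
[231 217] [ 543. -176.  152.]
[151 249] [ 544. -322.  152.]
[141 206] [ 444. -308.  152.]
cam [1044.41488999 -348.26925708  783.36458721]
side paddle (256.602523659306, 203.1167192429022) 317.0 [489.67166985   8.50314703  80.        ]
[282 237] [ 541. -177.  152.]
[285 315] [ 536. -362.  152.]
[237 317] [ 456. -362.  152.]
[232 239] [ 443. -177.  152.]
cam [ 518.09179421 -861.99361239  839.69118787]
paddle [489.69108158   9.48079372  79.01815341]
```

The paddle's top face is at about (490, 8, 80). The dispenser's origin is near (492, -223) with yaw close to 0. First I turn the tool to yaw 90 with the gripper shut, then go above the paddle.

send_rows(
  motion=[
    {"rz": 0.268, "gripper": 1},
    {"rz": 0.268, "gripper": 1},
    {"rz": 0.268, "gripper": 1},
    {"rz": 0.268, "gripper": 1},
    {"rz": 0.268, "gripper": 1},
    {"rz": 0.268, "gripper": 1},
    {"rz": 0.268, "gripper": 1},
    {"rz": 0.27, "gripper": 1},
    {"gripper": 1},
    {"gripper": 1},
  ],
)

```text
invalid input at $.motion[0]: expected keys tx, ty, tz, rx, ry, rz, gripper
```

send_rows(
  motion=[
    {"tx": -0.085, "ty": 0.04, "gripper": 1},
    {"tx": -0.085, "ty": 0.04, "gripper": 1},
    {"tx": -0.085, "ty": 0.04, "gripper": 1},
    {"tx": -0.085, "ty": 0.04, "gripper": 1},
    {"tx": -0.085, "ty": 0.04, "gripper": 1},
    {"tx": -0.085, "ty": 0.04, "gripper": 1},
    {"tx": -0.085, "ty": 0.04, "gripper": 1},
    {"tx": -0.085, "ty": 0.04, "gripper": 1},
    {"tx": -0.085, "ty": 0.04, "gripper": 1},
    {"tx": -0.085, "ty": 0.04, "gripper": 1},
    {"tx": -0.085, "ty": 0.04, "gripper": 1},
    {"gripper": 1},
  ],
)

```text
invalid input at $.motion[0]: expected keys tx, ty, tz, rx, ry, rz, gripper
```

send_rows(
  motion=[
    {"tx": 0, "ty": 0, "tz": 0, "rx": 0, "ry": 0, "rz": 0.268, "gripper": 1},
    {"tx": 0, "ty": 0, "tz": 0, "rx": 0, "ry": 0, "rz": 0.268, "gripper": 1},
    {"tx": 0, "ty": 0, "tz": 0, "rx": 0, "ry": 0, "rz": 0.268, "gripper": 1},
    {"tx": 0, "ty": 0, "tz": 0, "rx": 0, "ry": 0, "rz": 0.268, "gripper": 1},
    {"tx": 0, "ty": 0, "tz": 0, "rx": 0, "ry": 0, "rz": 0.268, "gripper": 1},
    {"tx": 0, "ty": 0, "tz": 0, "rx": 0, "ry": 0, "rz": 0.268, "gripper": 1},
    {"tx": 0, "ty": 0, "tz": 0, "rx": 0, "ry": 0, "rz": 0.268, "gripper": 1},
    {"tx": 0, "ty": 0, "tz": 0, "rx": 0, "ry": 0, "rz": 0.27, "gripper": 1},
    {"tx": 0, "ty": 0, "tz": 0, "rx": 0, "ry": 0, "rz": 0, "gripper": 1},
  ],
)

```text
time_s: 1.23
ee_pos: [248.3, 518.3, 213.6]
ee_rot: [-180.0, 0.0, 90.1]
force: [-0.1, -0.6, 0.5]
gripper_width: 4.0
gripper_force: 0.0
```

send_rows(
  motion=[
    {"tx": -0.085, "ty": 0.04, "tz": 0, "rx": 0, "ry": 0, "rz": 0, "gripper": 1},
    {"tx": -0.085, "ty": 0.04, "tz": 0, "rx": 0, "ry": 0, "rz": 0, "gripper": 1},
    {"tx": -0.085, "ty": 0.04, "tz": 0, "rx": 0, "ry": 0, "rz": 0, "gripper": 1},
    {"tx": -0.085, "ty": 0.04, "tz": 0, "rx": 0, "ry": 0, "rz": 0, "gripper": 1},
    {"tx": -0.085, "ty": 0.04, "tz": 0, "rx": 0, "ry": 0, "rz": 0, "gripper": 1},
    {"tx": -0.085, "ty": 0.04, "tz": 0, "rx": 0, "ry": 0, "rz": 0, "gripper": 1},
    {"tx": -0.085, "ty": 0.04, "tz": 0, "rx": 0, "ry": 0, "rz": 0, "gripper": 1},
    {"tx": -0.085, "ty": 0.04, "tz": 0, "rx": 0, "ry": 0, "rz": 0, "gripper": 1},
    {"tx": -0.085, "ty": 0.04, "tz": 0, "rx": 0, "ry": 0, "rz": 0, "gripper": 1},
    {"tx": -0.085, "ty": 0.04, "tz": 0, "rx": 0, "ry": 0, "rz": 0, "gripper": 1},
    {"tx": -0.085, "ty": 0.04, "tz": 0, "rx": 0, "ry": 0, "rz": 0, "gripper": 1},
    {"tx": -0.085, "ty": 0.04, "tz": 0, "rx": 0, "ry": 0, "rz": 0, "gripper": 1},
  ],
)

```text
time_s: 2.72
ee_pos: [489.0, 7.2, 213.9]
ee_rot: [180.0, -0.0, 90.2]
force: [1.1, 0.1, 0.6]
gripper_width: 0.4
gripper_force: 0.0
```

send_rows(
  motion=[
    {"tx": 0, "ty": 0, "tz": 0.08, "rx": 0, "ry": 0, "rz": 0, "gripper": 1},
    {"tx": 0, "ty": 0, "tz": 0.08, "rx": 0, "ry": 0, "rz": 0, "gripper": 1},
    {"tx": 0, "ty": 0, "tz": 0, "rx": 0, "ry": 0, "rz": 0, "gripper": 1},
  ],
)

```text
time_s: 3.1
ee_pos: [486.2, 8.5, 131.5]
ee_rot: [-179.6, -0.0, 90.1]
force: [-1.0, -0.2, -0.4]
gripper_width: 0.6
gripper_force: 0.0
```

Run:
```python
from h import *
s=env.state(); print(s["time_s"],s["ee_pos"],s["ee_rot"],s["gripper_width"],s["force"])
f=env.grab_frame("wrist"); cv2.imwrite("pics/w1.png",f["frame"][:,:,::-1])
T=np.array(f["T_tool_cam"]); R=cv2.Rodrigues(np.zeros(3))[0]
from scipy.spatial.transform import Rotation as Ro
W=np.eye(4); W[:3,:3]=Ro.from_euler("xyz",s["ee_rot"],degrees=True).as_matrix(); W[:3,3]=s["ee_pos"]
Wc=np.linalg.inv(W@T); f["rvec"]=cv2.Rodrigues(Wc[:3,:3])[0]; f["tvec"]=Wc[:3,3]
c=cam(f)
h=cv2.cvtColor(f["frame"],cv2.COLOR_RGB2HSV); m=cv2.inRange(h,(0,150,90),(8,255,255))|cv2.inRange(h,(172,150,90),(180,255,255))
for k in cv2.findContours(m,cv2.RETR_EXTERNAL,cv2.CHAIN_APPROX_NONE)[0]:
    if cv2.contourArea(k)>300:
        print(cv2.boundingRect(k)); 
        for p in cv2.boxPoints(cv2.minAreaRect(k)): print(p,plane(c,p,80).round(0))
print("TCP px",proj(c,s["ee_pos"]))
f=env.grab_frame("side"); cv2.imwrite("pics/s1.png",f["frame"][:,:,::-1])
```

```text
3.1 [486.23309408   8.50691211 131.51327952] [-1.79590701e+02 -5.93148247e-03  9.01109763e+01] 0.6013070815468998 [-0.99848461 -0.15493093 -0.41198114]
(242, 200, 70, 57)
[242. 256.] [462. -10.  80.]
[242. 200.] [463.  30.  80.]
[311. 200.] [509.  30.  80.]
[311. 256.] [510. -10.  80.]
TCP px [[276.91781595 262.78573847]]
```

View pics/w1.png

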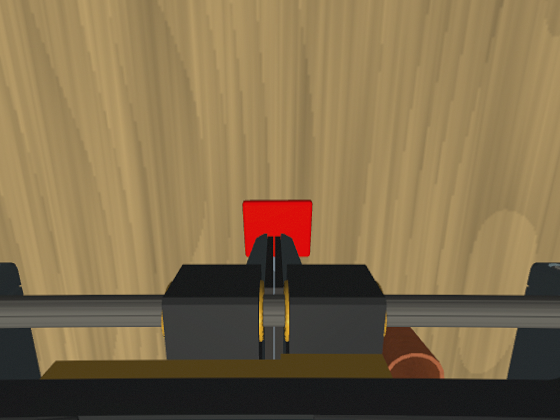

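The wrist view shows the red paddle (242–311, 200–256) straight ahead of the fingertips, centred at about (486, 9). The TCP is over it, and the pot at (412,355) is well clear. Next I descend to contact.

send_rows(
  motion=[
    {"tx": 0, "ty": 0, "tz": 0.024, "rx": 0, "ry": 0, "rz": 0, "gripper": 1},
    {"tx": 0, "ty": 0, "tz": 0.024, "rx": 0, "ry": 0, "rz": 0, "gripper": 1},
    {"tx": 0, "ty": 0, "tz": 0.024, "rx": 0, "ry": 0, "rz": 0, "gripper": 1},
    {"tx": 0, "ty": 0, "tz": 0.01, "rx": 0, "ry": 0, "rz": 0, "gripper": 1},
    {"tx": 0, "ty": 0, "tz": 0.01, "rx": 0, "ry": 0, "rz": 0, "gripper": 1},
    {"tx": 0, "ty": 0, "tz": 0.01, "rx": 0, "ry": 0, "rz": 0, "gripper": 1},
    {"tx": 0, "ty": 0, "tz": 0, "rx": 0, "ry": 0, "rz": 0, "gripper": 1},
    {"tx": 0, "ty": 0, "tz": 0, "rx": 0, "ry": 0, "rz": 0, "gripper": 1},
  ],
)

```text
time_s: 4.2
ee_pos: [488.9, 8.6, 83.4]
ee_rot: [180.0, -0.0, 90.0]
force: [-0.2, 0.4, 2.5]
gripper_width: 0.7
gripper_force: 1.4
```

send_rows(
  motion=[
    {"tx": 0.001, "ty": 0, "tz": 0.008, "rx": 0, "ry": 0, "rz": 0, "gripper": 1},
    {"tx": 0.001, "ty": 0, "tz": 0.008, "rx": 0, "ry": 0, "rz": 0, "gripper": 1},
    {"tx": 0.001, "ty": 0, "tz": 0.008, "rx": 0, "ry": 0, "rz": 0, "gripper": 1},
    {"tx": 0.001, "ty": 0, "tz": 0.008, "rx": 0, "ry": 0, "rz": 0, "gripper": 1},
    {"tx": 0.001, "ty": 0, "tz": 0.008, "rx": 0, "ry": 0, "rz": 0, "gripper": 1},
    {"tx": 0.001, "ty": 0, "tz": 0.008, "rx": 0, "ry": 0, "rz": 0, "gripper": 1},
    {"tx": 0.001, "ty": 0, "tz": 0.008, "rx": 0, "ry": 0, "rz": 0, "gripper": 1},
    {"tx": 0, "ty": 0, "tz": 0.008, "rx": 0, "ry": 0, "rz": 0, "gripper": 1},
    {"tx": 0, "ty": 0, "tz": 0.008, "rx": 0, "ry": 0, "rz": 0, "gripper": 1},
    {"tx": 0, "ty": 0, "tz": 0.008, "rx": 0, "ry": 0, "rz": 0, "gripper": 1},
    {"tx": 0, "ty": 0, "tz": 0.008, "rx": 0, "ry": 0, "rz": 0, "gripper": 1},
    {"tx": 0, "ty": 0, "tz": 0.004, "rx": 0, "ry": 0, "rz": 0, "gripper": 1},
  ],
)

```text
time_s: 5.7
ee_pos: [488.6, 11.9, 36.6]
ee_rot: [-180.0, 0.0, 90.0]
force: [1.2, 0.4, 2.7]
gripper_width: 0.5
gripper_force: 1.4
```

send_rows(
  motion=[
    {"tx": 0, "ty": 0, "tz": 0.002, "rx": 0, "ry": 0, "rz": 0, "gripper": 1},
    {"tx": 0, "ty": 0, "tz": 0, "rx": 0, "ry": 0, "rz": 0, "gripper": 1},
    {"tx": 0, "ty": 0, "tz": 0, "rx": 0, "ry": 0, "rz": 0, "gripper": 1},
  ],
)

```text
time_s: 6.08
ee_pos: [488.7, 11.9, 36.1]
ee_rot: [180.0, 0.0, 90.0]
force: [0.6, -0.5, 5.1]
gripper_width: 0.2
gripper_force: 2.4
```

send_rows(
  motion=[
    {"tx": 0, "ty": 0, "tz": 0.002, "rx": 0, "ry": 0, "rz": 0, "gripper": 1},
    {"tx": 0, "ty": 0, "tz": 0.002, "rx": 0, "ry": 0, "rz": 0, "gripper": 1},
    {"tx": 0, "ty": 0, "tz": 0, "rx": 0, "ry": 0, "rz": 0, "gripper": 1},
    {"tx": 0, "ty": 0, "tz": 0, "rx": 0, "ry": 0, "rz": 0, "gripper": 1},
  ],
)

```text
time_s: 6.58
ee_pos: [488.8, 11.9, 35.6]
ee_rot: [179.9, 0.0, 90.0]
force: [-3.0, -0.8, 17.5]
gripper_width: 0.4
gripper_force: 8.8
```

At the stop (17 N). I hold it there and look for the ball.

send_rows(
  motion=[
    {"tx": 0, "ty": 0, "tz": 0, "rx": 0, "ry": 0, "rz": 0, "gripper": 1},
    {"tx": 0, "ty": 0, "tz": 0, "rx": 0, "ry": 0, "rz": 0, "gripper": 1},
    {"tx": 0, "ty": 0, "tz": 0, "rx": 0, "ry": 0, "rz": 0, "gripper": 1},
    {"tx": 0, "ty": 0, "tz": 0, "rx": 0, "ry": 0, "rz": 0, "gripper": 1},
    {"tx": 0, "ty": 0, "tz": 0, "rx": 0, "ry": 0, "rz": 0, "gripper": 1},
    {"tx": 0, "ty": 0, "tz": 0, "rx": 0, "ry": 0, "rz": 0, "gripper": 1},
    {"tx": 0, "ty": 0, "tz": 0, "rx": 0, "ry": 0, "rz": 0, "gripper": 1},
    {"tx": 0, "ty": 0, "tz": 0, "rx": 0, "ry": 0, "rz": 0, "gripper": 1},
    {"tx": 0, "ty": 0, "tz": 0, "rx": 0, "ry": 0, "rz": 0, "gripper": 1},
    {"tx": 0, "ty": 0, "tz": 0, "rx": 0, "ry": 0, "rz": 0, "gripper": 1},
    {"tx": 0, "ty": 0, "tz": 0, "rx": 0, "ry": 0, "rz": 0, "gripper": 1},
    {"tx": 0, "ty": 0, "tz": 0, "rx": 0, "ry": 0, "rz": 0, "gripper": 1},
  ],
)

```text
time_s: 8.07
ee_pos: [488.8, 11.9, 35.6]
ee_rot: [179.9, 0.0, 90.0]
force: [-2.7, -0.4, 16.9]
gripper_width: 0.6
gripper_force: 8.8
```

```bash
cat > look.py <<'E'
from h import *
import sys
for i in range(2):
  for n,b in(("scene",(60,240,180,335)),("side",(220,335,305,415))):
    f=env.grab_frame(n); h=cv2.cvtColor(f["frame"],cv2.COLOR_RGB2HSV); m=cv2.inRange(h,(140,60,80),(175,255,255))
    k=np.zeros_like(m);k[b[1]:b[3],b[0]:b[2]]=255; m&=k
    N,_,st,ce=cv2.connectedComponentsWithStats(m)
    for j in range(1,N):
        if st[j,4]>40: print(n,st[j,4],ce[j].round(1),plane(cam(f),ce[j],26).round(0))
    if i==0: cv2.imwrite(f"pics/{n}{sys.argv[1]}.png",f["frame"][:,:,::-1])
s=env.state(); print(s["time_s"],s["ee_pos"],s["force"])
E
python3 look.py 2
```

```text
scene 375 [ 89.8 296.7] [ 495. -449.   26.]
scene 137 [166.9 320.9] [ 609. -341.   26.]
scene 103 [169.5 329.4] [ 627. -342.   26.]
side 261 [265.5 395.5] [ 496. -443.   26.]
scene 375 [ 89.7 296.7] [ 495. -449.   26.]
scene 139 [166.9 321. ] [ 609. -341.   26.]
scene 101 [169.7 329.3] [ 627. -342.   26.]
side 263 [265.5 395.4] [ 496. -443.   26.]
8.275 [488.80909522  11.89487942  35.64021279] [-1.93153301 -0.33878866 17.66822962]
```

View pics/scene2.png

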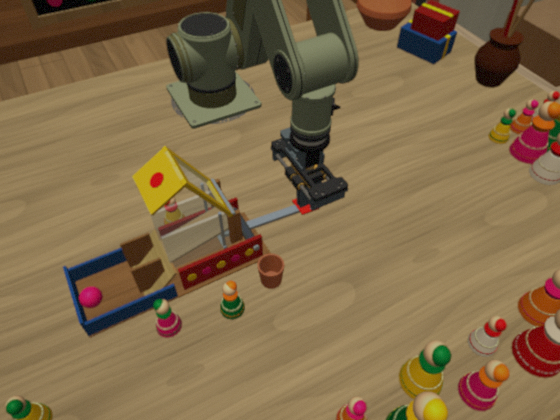

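The lid is wide open and the ball lies in the tray at scene (90,297). I hold one more second to confirm that it is at rest.

send_rows(
  motion=[
    {"tx": 0, "ty": 0, "tz": 0, "rx": 0, "ry": 0, "rz": 0, "gripper": 1},
    {"tx": 0, "ty": 0, "tz": 0, "rx": 0, "ry": 0, "rz": 0, "gripper": 1},
    {"tx": 0, "ty": 0, "tz": 0, "rx": 0, "ry": 0, "rz": 0, "gripper": 1},
    {"tx": 0, "ty": 0, "tz": 0, "rx": 0, "ry": 0, "rz": 0, "gripper": 1},
    {"tx": 0, "ty": 0, "tz": 0, "rx": 0, "ry": 0, "rz": 0, "gripper": 1},
    {"tx": 0, "ty": 0, "tz": 0, "rx": 0, "ry": 0, "rz": 0, "gripper": 1},
    {"tx": 0, "ty": 0, "tz": 0, "rx": 0, "ry": 0, "rz": 0, "gripper": 1},
    {"tx": 0, "ty": 0, "tz": 0, "rx": 0, "ry": 0, "rz": 0, "gripper": 1},
  ],
)

```text
time_s: 9.28
ee_pos: [488.8, 11.9, 35.6]
ee_rot: [179.9, 0.0, 90.0]
force: [-2.6, -1.3, 17.9]
gripper_width: 0.4
gripper_force: 8.8
```

```bash
python3 look.py 3
```

```text
scene 375 [ 89.7 296.7] [ 495. -449.   26.]
scene 137 [166.8 320.9] [ 609. -341.   26.]
scene 108 [169.6 329.5] [ 627. -342.   26.]
side 261 [265.5 395.5] [ 496. -443.   26.]
scene 376 [ 89.8 296.7] [ 495. -449.   26.]
scene 138 [166.8 320.9] [ 609. -341.   26.]
scene 103 [169.5 329.4] [ 627. -342.   26.]
side 263 [265.4 395.5] [ 496. -443.   26.]
9.475 [488.79492491  11.89569457  35.60207017] [-2.32441589  0.28626198 17.70598922]
```

The ball is at rest. Now I release slowly, following the paddle up.

send_rows(
  motion=[
    {"tx": 0, "ty": 0, "tz": -0.003, "rx": 0, "ry": 0, "rz": 0, "gripper": 1},
    {"tx": 0, "ty": 0, "tz": -0.003, "rx": 0, "ry": 0, "rz": 0, "gripper": 1},
    {"tx": 0, "ty": 0, "tz": -0.003, "rx": 0, "ry": 0, "rz": 0, "gripper": 1},
    {"tx": 0, "ty": 0, "tz": -0.003, "rx": 0, "ry": 0, "rz": 0, "gripper": 1},
    {"tx": 0, "ty": 0, "tz": -0.003, "rx": 0, "ry": 0, "rz": 0, "gripper": 1},
    {"tx": 0, "ty": 0, "tz": -0.003, "rx": 0, "ry": 0, "rz": 0, "gripper": 1},
    {"tx": 0, "ty": 0, "tz": -0.003, "rx": 0, "ry": 0, "rz": 0, "gripper": 1},
    {"tx": 0, "ty": 0, "tz": -0.003, "rx": 0, "ry": 0, "rz": 0, "gripper": 1},
    {"tx": 0, "ty": 0, "tz": -0.003, "rx": 0, "ry": 0, "rz": 0, "gripper": 1},
    {"tx": 0, "ty": 0, "tz": -0.003, "rx": 0, "ry": 0, "rz": 0, "gripper": 1},
    {"tx": 0, "ty": 0, "tz": -0.003, "rx": 0, "ry": 0, "rz": 0, "gripper": 1},
    {"tx": 0, "ty": 0, "tz": -0.003, "rx": 0, "ry": 0, "rz": 0, "gripper": 1},
  ],
)

```text
time_s: 10.98
ee_pos: [488.7, 12.1, 52.0]
ee_rot: [180.0, 0.0, 90.0]
force: [1.0, -0.9, 3.0]
gripper_width: 0.4
gripper_force: 1.5
```

send_rows(
  motion=[
    {"tx": 0, "ty": 0, "tz": -0.003, "rx": 0, "ry": 0, "rz": 0, "gripper": 1},
    {"tx": 0, "ty": 0, "tz": -0.003, "rx": 0, "ry": 0, "rz": 0, "gripper": 1},
    {"tx": 0, "ty": 0, "tz": -0.003, "rx": 0, "ry": 0, "rz": 0, "gripper": 1},
    {"tx": 0, "ty": 0, "tz": -0.003, "rx": 0, "ry": 0, "rz": 0, "gripper": 1},
    {"tx": 0, "ty": 0, "tz": -0.003, "rx": 0, "ry": 0, "rz": 0, "gripper": 1},
    {"tx": -0.001, "ty": 0, "tz": -0.003, "rx": 0, "ry": 0, "rz": 0, "gripper": 1},
    {"tx": -0.001, "ty": 0, "tz": -0.003, "rx": 0, "ry": 0, "rz": 0, "gripper": 1},
    {"tx": -0.001, "ty": 0, "tz": -0.003, "rx": 0, "ry": 0, "rz": 0, "gripper": 1},
    {"tx": -0.001, "ty": 0, "tz": -0.003, "rx": 0, "ry": 0, "rz": 0, "gripper": 1},
    {"tx": -0.001, "ty": 0, "tz": -0.003, "rx": 0, "ry": 0, "rz": 0, "gripper": 1},
    {"tx": -0.001, "ty": 0, "tz": -0.003, "rx": 0, "ry": 0, "rz": 0, "gripper": 1},
    {"tx": 0, "ty": 0, "tz": -0.002, "rx": 0, "ry": 0, "rz": 0, "gripper": 1},
  ],
)

```text
time_s: 12.48
ee_pos: [488.5, 9.1, 69.5]
ee_rot: [-180.0, 0.0, 90.0]
force: [-0.6, 1.6, 4.2]
gripper_width: 0.4
gripper_force: 1.8
```

send_rows(
  motion=[
    {"tx": 0, "ty": 0, "tz": -0.002, "rx": 0, "ry": 0, "rz": 0, "gripper": 1},
    {"tx": 0, "ty": 0, "tz": -0.002, "rx": 0, "ry": 0, "rz": 0, "gripper": 1},
    {"tx": 0, "ty": 0, "tz": -0.002, "rx": 0, "ry": 0, "rz": 0, "gripper": 1},
    {"tx": 0, "ty": 0, "tz": -0.002, "rx": 0, "ry": 0, "rz": 0, "gripper": 1},
    {"tx": 0, "ty": 0, "tz": -0.002, "rx": 0, "ry": 0, "rz": 0, "gripper": 1},
    {"tx": 0, "ty": 0, "tz": -0.002, "rx": 0, "ry": 0, "rz": 0, "gripper": 1},
    {"tx": 0, "ty": 0, "tz": -0.002, "rx": 0, "ry": 0, "rz": 0, "gripper": 1},
    {"tx": 0, "ty": 0, "tz": -0.002, "rx": 0, "ry": 0, "rz": 0, "gripper": 1},
    {"tx": 0, "ty": 0, "tz": -0.002, "rx": 0, "ry": 0, "rz": 0, "gripper": 1},
    {"tx": 0, "ty": 0, "tz": -0.002, "rx": 0, "ry": 0, "rz": 0, "gripper": 1},
    {"tx": 0, "ty": 0, "tz": -0.002, "rx": 0, "ry": 0, "rz": 0, "gripper": 1},
    {"tx": 0, "ty": 0, "tz": -0.002, "rx": 0, "ry": 0, "rz": 0, "gripper": 1},
  ],
)

```text
time_s: 13.98
ee_pos: [488.8, 9.2, 81.5]
ee_rot: [180.0, -0.0, 90.0]
force: [0.0, -2.1, 2.1]
gripper_width: 0.1
gripper_force: 1.7
```

send_rows(
  motion=[
    {"tx": 0, "ty": 0, "tz": -0.002, "rx": 0, "ry": 0, "rz": 0, "gripper": 1},
    {"tx": 0, "ty": 0, "tz": -0.002, "rx": 0, "ry": 0, "rz": 0, "gripper": 1},
    {"tx": 0, "ty": 0, "tz": -0.002, "rx": 0, "ry": 0, "rz": 0, "gripper": 1},
    {"tx": 0, "ty": 0, "tz": -0.002, "rx": 0, "ry": 0, "rz": 0, "gripper": 1},
    {"tx": 0, "ty": 0, "tz": -0.002, "rx": 0, "ry": 0, "rz": 0, "gripper": 1},
    {"tx": 0, "ty": 0, "tz": -0.002, "rx": 0, "ry": 0, "rz": 0, "gripper": 1},
    {"tx": 0, "ty": 0, "tz": -0.002, "rx": 0, "ry": 0, "rz": 0, "gripper": 1},
    {"tx": 0, "ty": 0, "tz": -0.002, "rx": 0, "ry": 0, "rz": 0, "gripper": 1},
  ],
)

```text
time_s: 14.98
ee_pos: [488.6, 9.2, 89.5]
ee_rot: [-180.0, -0.0, 90.0]
force: [-0.0, -0.8, 0.2]
gripper_width: 0.6
gripper_force: 0.0
```

send_rows(
  motion=[
    {"tx": 0, "ty": 0, "tz": -0.02, "rx": 0, "ry": 0, "rz": 0, "gripper": 1},
    {"tx": 0, "ty": 0, "tz": -0.06, "rx": 0, "ry": 0, "rz": 0, "gripper": 1},
    {"tx": 0, "ty": 0, "tz": -0.06, "rx": 0, "ry": 0, "rz": 0, "gripper": 1},
    {"tx": 0, "ty": 0, "tz": -0.06, "rx": 0, "ry": 0, "rz": 0, "gripper": 1},
    {"tx": 0.06, "ty": 0, "tz": -0.04, "rx": 0, "ry": 0, "rz": 0, "gripper": 1},
    {"tx": 0.06, "ty": 0, "tz": 0, "rx": 0, "ry": 0, "rz": 0, "gripper": 1},
    {"tx": 0.06, "ty": 0, "tz": 0, "rx": 0, "ry": 0, "rz": 0, "gripper": 1},
    {"tx": 0, "ty": 0, "tz": 0, "rx": 0, "ry": 0, "rz": 0, "gripper": 1},
    {"tx": 0, "ty": 0, "tz": 0, "rx": 0, "ry": 0, "rz": 0, "gripper": 1},
  ],
)

```text
time_s: 16.1
ee_pos: [488.5, 98.7, 209.7]
ee_rot: [180.0, 0.0, 90.0]
force: [-0.0, -0.0, -0.1]
gripper_width: 0.6
gripper_force: 0.0
```

```bash
python3 look.py 4
```

```text
scene 371 [ 89.8 296.7] [ 495. -449.   26.]
scene 136 [167.  320.9] [ 609. -341.   26.]
scene 107 [170.  329.5] [ 627. -342.   26.]
side 263 [265.4 395.5] [ 496. -443.   26.]
scene 373 [ 89.8 296.7] [ 495. -449.   26.]
scene 137 [166.9 320.9] [ 609. -341.   26.]
scene 104 [169.9 329.4] [ 627. -342.   26.]
side 262 [265.5 395.5] [ 496. -443.   26.]
16.3 [488.6177706   98.36671728 209.49418398] [ 0.57934193  0.81736287 -0.62866661]
```

View pics/scene4.png

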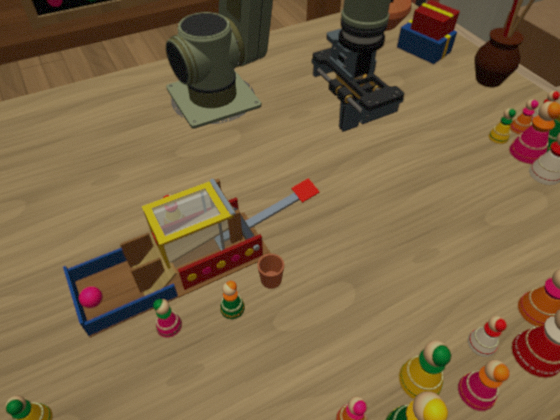

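The lid is shut, the paddle is back up at (305,190), and the ball is in the tray at (90,297). The dolls and the pot stand where they were, and the arm is clear.

```bash
python3 -c "
from workcell import env
print(env.job_done())"
```

```text
the job is handed in; nothing more can be done
None
```

The job is done and handed in at about 16 s: the pink ball settled in the blue tray, the paddle was eased back up over about 5 s until the lid was shut, the dolls and pot stayed in place, and the arm is clear.

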